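# Load the clay crusher and hold its dead-man lever at half travel

### The arm

A 6-joint arm with a two-finger parallel gripper is mounted at the origin on the work surface. World frame = base frame: x ahead of the robot, y to its left, z up, the work surface at z = 0. Lengths are in mm, angles in rad, forces in N, time in s.
With the tool pointing down it reaches from about 275 to 750 mm from the base axis. Payload 10.2 kg.
Tool frame: the origin (TCP) lies at the very end of the fingers, on their centre line; the grasp point (between the pads) lies 19 mm behind it; z points along the fingers, y is the line along which they close (so a half turn about z gives the same grasp; the last joint's range is limited). The gripper opens to 85 mm and grips with 20 to 120 N. Pads are 22 mm wide; open, the fingers measure 114 mm over their backs; the gripper's body (76 mm by 85 mm) begins 54 mm behind the grasp point. The pads swing forward as they close: fully open they stand 13 mm farther back than shut.
Start: joints at [-1.432, 0.313, 1.498, -0, 1.331, -0.223], TCP at [185.816, -491.023, 231.294] pointing down, gripper open.
Joint ranges: [-2.94, 2.94], [-0.97, 2.17], [0.19, 2.56], [-1.23, 4.37], [0.02, 3.11], [-2.88, 2.88]. Speed limits (rad/s): [2.39, 2.39, 3.01, 3.14, 3.14, 3.14].

### API

Orientations are given as a unit quaternion [w, x, y, z].
In Python, from rig import * gives the robot as it stands. The module is installed in compiled form; this text tells all that it offers.
- The arm moves only by the shell command python3 -m crank 'ROWS' [FORCE]. ROWS is JSON, a list that holds one entry, the list of rows, each a list of 7 numbers: the shift along the tool's x, y, z in units of 25 mm (1.0 is 25 mm), then the turn, a rotation vector about the tool's x, y, z in units of 8 degrees (1.0 is 8 degrees), then the finger opening in mm, from 0 to 85.4. A call has exactly 8 rows; each row shifts and turns the commanded pose from where the row before left it, along the tool's axes as they then stand; what a row does not reach is not made up. A row lasts 1/10 s, in which the tool goes at most 50 mm and 8.59 degrees, less where a joint would pass 70% of its speed; a pose out of reach is approached as far as the arm can. A call is refused whole if a number of a shift passes 1 or a number of a turn 1, either way. A call with a gripper value outside its range is refused whole. The fingers move at their own pace and stop on an object; FORCE is the grip in N (left out, the last holds). Time passes only in rows, so rows that do not move let the fingers close, or fill a call up. It gives the time, the measured TCP pose, the force, the opening and the grip force at its end, in the units of the state.
- sense(): the state, without advancing time (a new reading comes with each control period).
- capture(name): name is "side" or "top" or "wrist"; returns the picture (384x512x3 uint8, blue, green, red); there is no depth.
- camera_model(name): a dict with "fx", "fy", "cx", "cy" (pixels), "world_from_camera" (4x4, takes a point from camera to world coordinates); the wrist camera has in their place "T_tool_cam" (4x4, takes a point from camera to tool coordinates, whose origin is the TCP and whose axes are the flange's). Camera axes: x right, y up, looking along -z (the intrinsics and any distortion apply to the point x, -y, -z); pixel columns grow to the right and rows downward; lengths in mm; the calibration is good to about 2 mm. A picture is of the moment at which its call begins: read the wrist's pose just before it. camera_model takes no time and is no camera call.
- finish_job(): hands the job in; it is judged then, once.
The state is a dict: "time_s": time; "joints": joint angles; "dq": joint speeds; "tau": joint torques, N m; "eef_pos": TCP position; "ee_rot": TCP orientation; "force": force on the tool from outside, world axes, zero at the start; "wrist_torque": the same for the moment, N m; "grip_width": opening from 0.0 (shut) to 1.0 (fully open); "grip_force": force on a finger pad.
Only numpy, scipy, OpenCV 4.12 (cv2) and the standard library are available. Lean on these libraries where they do the work, as an engineer would, in place of code of your own. Each camera call takes 0.05 s, during which the arm holds its last target. There are 200 camera calls.

### The job

Tip the dry clay lumps out of the dark side-handled bowl into the crusher's square hopper, all five of them, and stand the empty bowl upright on its round wooden board again. Then press the crusher's spring-loaded dead-man lever down to half its travel (slow speed) with the gripper and keep it there: finish while still holding it at half, because it springs up as soon as it is let go. Leave the other things on the bench where they are.

Things in the scene. Friction and masses are not known exactly. Their poses are not given: they have to be found in the camera images.
- bowl: dark clay bowl with one stub handle, loose, 0.28 kg. Cone: foot 60, rim 136 across, 50 high, wall 5, floor 6 mm. Origin: centre of underside; z up. Handle level along its -x, 20 wide (y) x 18 tall, 70 to 152 mm from the axis, centre line 42 mm above the underside. Starts on the board holding the lumps, handle roughly towards the robot. Wall slopes 53 degrees: tip about 85 degrees or more to empty
- bowl_grip (a point): point on the centre line of the bowl's handle, 122 mm from the bowl's axis and 42 mm above its underside: a good place to pinch the handle (across its width). At the start it is outside the board's edge, 62 mm above the bench
- bat: round light wooden board, 170 mm across, 20 mm thick, fixed on the bench; the bowl's place. Origin: centre of the underside (top face 20 mm higher)
- lump0: rounded lump of dry clay, about 22 mm across and 20 mm high, 15 g, one of five loose in the bowl. Origin: centre of its underside
- lump1: rounded lump of dry clay, about 22 mm across and 20 mm high, 15 g, one of five loose in the bowl. Origin: centre of its underside
- lump2: rounded lump of dry clay, about 22 mm across and 20 mm high, 15 g, one of five loose in the bowl. Origin: centre of its underside
- lump3: rounded lump of dry clay, about 22 mm across and 20 mm high, 15 g, one of five loose in the bowl. Origin: centre of its underside
- lump4: rounded lump of dry clay, about 22 mm across and 20 mm high, 15 g, one of five loose in the bowl. Origin: centre of its underside
- crusher: clay crusher, fixed: grey body 160 x 160 x 55 mm with an open square steel hopper on top, 160 x 160 mm outside, walls 4 mm; inner floor 59 mm and rim 130 mm above the bench. Origin: centre of the underside, below the hopper's centre; sides along its x and y. A short motor sticks out 50 mm at +x, below the hopper
- station: lever station, fixed: grey housing 100 x 75 x 50 mm high, from -20 to +80 mm along its x, with two steel cheeks up to 98 mm high. Origin: on the bench, 60 mm in front (-x) of the lever's hinge line, which is 80 mm up and lies along y; the lever points along -x
- lever (a joint): angle of the dead-man lever in rad: 0 = up at rest (level), 0.30 = down on its stop, 0.15 = half travel. A spring drives it up: about 4 N at the pad just to start it, 8 N at half, 12 N at the stop
- lever_pad (a point): middle of the top face of the black square pad (50 x 50 mm) at the lever's end, 145 mm from the hinge line; press it straight down. Height above the bench: 89 mm at rest, 67 mm at half travel, 45 mm on the stop; nothing lies beneath the pad
- mug1: bystander: dark clay mug, 62 mm across, 70 mm high, handle beyond (+x). Origin: centre of the underside
- mug2: bystander: reddish clay mug, 62 mm across, 75 mm high, handle beyond (+x). Origin: centre of the underside
- paddle: bystander: flat wooden potter's paddle lying on the bench. Origin: centre of its underside
- roller: bystander: wooden roller 26 mm across, 150 mm long, lying on the bench. Origin: underneath its middle at the start

How it is judged (in metres and radians):
On the way, in this order (a step that is already met when the one before it is completed fails the run):
1. all five lumps are in the crusher's hopper, while the bowl is still tipped (x of lump0 in the frame of crusher between -0.08 and 0.08 m and y of lump0 in the frame of crusher between -0.08 and 0.08 m and z of lump0 in the frame of crusher between 0.04 and 0.13 m and x of lump1 in the frame of crusher between -0.08 and 0.08 m and y of lump1 in the frame of crusher between -0.08 and 0.08 m and z of lump1 in the frame of crusher between 0.04 and 0.13 m and x of lump2 in the frame of crusher between -0.08 and 0.08 m and y of lump2 in the frame of crusher between -0.08 and 0.08 m and z of lump2 in the frame of crusher between 0.04 and 0.13 m and x of lump3 in the frame of crusher between -0.08 and 0.08 m and y of lump3 in the frame of crusher between -0.08 and 0.08 m and z of lump3 in the frame of crusher between 0.04 and 0.13 m and x of lump4 in the frame of crusher between -0.08 and 0.08 m and y of lump4 in the frame of crusher between -0.08 and 0.08 m and z of lump4 in the frame of crusher between 0.04 and 0.13 m and angle between bowl's own z axis and vertical above 0.6 rad), for 0.1 s.
2. the bowl stands upright on its board, let go (x of lump0 in the frame of crusher between -0.08 and 0.08 m and y of lump0 in the frame of crusher between -0.08 and 0.08 m and z of lump0 in the frame of crusher between 0.04 and 0.13 m and x of lump1 in the frame of crusher between -0.08 and 0.08 m and y of lump1 in the frame of crusher between -0.08 and 0.08 m and z of lump1 in the frame of crusher between 0.04 and 0.13 m and x of lump2 in the frame of crusher between -0.08 and 0.08 m and y of lump2 in the frame of crusher between -0.08 and 0.08 m and z of lump2 in the frame of crusher between 0.04 and 0.13 m and x of lump3 in the frame of crusher between -0.08 and 0.08 m and y of lump3 in the frame of crusher between -0.08 and 0.08 m and z of lump3 in the frame of crusher between 0.04 and 0.13 m and x of lump4 in the frame of crusher between -0.08 and 0.08 m and y of lump4 in the frame of crusher between -0.08 and 0.08 m and z of lump4 in the frame of crusher between 0.04 and 0.13 m and angle between bowl's own z axis and vertical below 0.12 rad and horizontal distance between bowl and bat below 0.06 m and z of bowl in the frame of bat between 0.012 and 0.027 m and contact force between each of the fingers, the arm and bowl below 0.1 N and linear speed of bowl below 0.03 m/s), for 0.2 s.
At the end, for the whole second after the job is handed in: All five lumps in the hopper, below its rim; bowl upright (7 degrees) on its board, within 60 mm of its centre, at rest and untouched; gripper presses the lever (over 3 N) and holds it still at 0.15 +- 0.045 rad (half travel, +-6.5 mm at the pad) (all of step 2 and value of joint lever between 0.105 and 0.195 rad and velocity of joint lever between -0.05 and 0.05 rad/s and contact force between any of the fingers, the arm and station above 3 N); the arm keeps its last pose, push and grip.
It fails at once if a bystander (mug, paddle or roller) is moved more than 40 mm (distance of any of mug1, mug2, paddle, roller from where it was at the start of the episode above 0.04 m).
It also fails if it takes over 72 s, if anything falls off the work surface, if the arm or the gripper's body presses on something with over 40 N, if the wrist force passes 120 N, or if a joint passes its speed limit or range.

## Working session

There is one attempt and no reset: what is moved stays moved. The work goes in short steps, Python scripts to look and compute and a shell command to move; the robot and the scene stay as the last step left them, time stands still between calls to the robot, and variables do not carry over. Pictures are saved under pics/ and viewed, at most 10 in all, crops included, and the job is handed in when it is done.

```bash
mkdir -p pics
python3 - <<'E'
from rig import *
import cv2, numpy as np
s=sense(); print({k:np.round(v,3).tolist() for k,v in s.items()})
for n in("top","side","wrist"):
    m=camera_model(n); print(n,{k:np.round(v,3).tolist() for k,v in m.items()})
    cv2.imwrite(f"pics/{n}0.png",capture(n))
E
```

```text
{'time_s': 0.0, 'joints': [-1.432, 0.313, 1.498, -0.0, 1.331, -0.223], 'dq': [-0.0, 0.0, 0.001, -0.001, 0.001, 0.002], 'tau': [-0.001, -41.227, -25.974, -0.0, 0.004, -0.0], 'eef_pos': [185.784, -490.749, 230.738], 'ee_rot': [-0.001, 0.984, 0.18, 0.0], 'force': [1.046, -0.175, -0.302], 'wrist_torque': [-0.003, 0.02, 0.005], 'grip_force': 0.0, 'grip_width': 0.999}
top {'fx': 452.183, 'fy': 452.183, 'cx': 252.61, 'cy': 186.891, 'world_from_camera': [[-0.023, 0.985, -0.169, 319.204], [-1.0, -0.021, 0.01, 22.435], [0.006, 0.169, 0.986, 1285.687], [0.0, 0.0, 0.0, 1.0]]}
side {'fx': 352.153, 'fy': 352.153, 'cx': 254.736, 'cy': 191.451, 'world_from_camera': [[-0.995, 0.026, -0.099, 455.27], [-0.1, -0.479, 0.872, 869.363], [-0.025, 0.877, 0.479, 548.185], [0.0, 0.0, 0.0, 1.0]]}
wrist {'fx': 270.864, 'fy': 270.864, 'cx': 254.367, 'cy': 188.649, 'T_tool_cam': [[0.001, 0.962, 0.273, 69.664], [1.0, -0.001, -0.0, -0.421], [-0.0, 0.273, -0.962, -143.112], [0.0, 0.0, 0.0, 1.0]]}
```

View pics/top0.png

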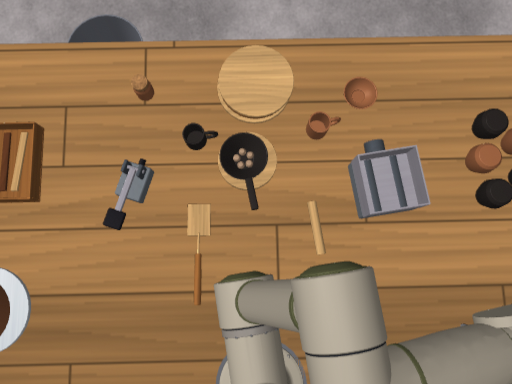

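View pics/side0.png

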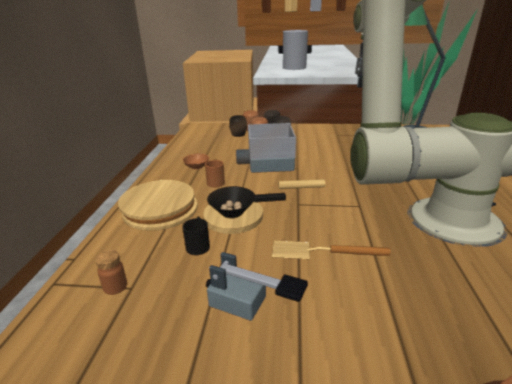

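Top view: bowl centre at about (244,156), handle end (254,207), board (247,160). Hopper rim corners are (349,157), (417,142), (429,204), (361,217). The lever pad is at (116,218) and the hinge near (133,165). Bystanders are mugs at (195,136) and (320,125), a roller at (317,228) and a paddle at (199,250).

```bash
cat > h.py <<'E'
from rig import *
import cv2, numpy as np
from scipy.spatial.transform import Rotation as R
def back(n,u,v,z):
    m=camera_model(n);T=np.array(m["world_from_camera"])
    d=T[:3,:3]@[(u-m["cx"])/m["fx"],-(v-m["cy"])/m["fy"],-1]
    return T[:3,3]+d*(z-T[2,3])/d[2]
def proj(n,P):
    m=camera_model(n);T=np.array(m["world_from_camera"])
    c=T[:3,:3].T@(np.array(P,float)-T[:3,3])
    return m["cx"]+m["fx"]*c[0]/-c[2], m["cy"]-m["fy"]*c[1]/-c[2]
E
python3 - <<'E'
from h import *
I=cv2.imread("pics/top0.png")
for k,(u,v,w) in dict(bowl=(190,100,110),pad=(90,145,110),hop=(335,120,110)).items():
    pass
crops=[cv2.resize(I[y:y+100,x:x+110],(396,360),interpolation=cv2.INTER_CUBIC) for x,y in((195,120),(85,140))]
cv2.imwrite("pics/crop.png",np.hstack(crops))
p=lambda k,u,v,z:print(k,back("top",u,v,z).round(1)[:2])
for c in((349,157),(417,142),(429,204),(361,217)):p("hop",*c,130)
p("bat",247,160,20);p("bowl rim c",244,156,70);p("handle end",254,207,71);p("handle st",249,180,71)
p("pad",116,218,89);p("hingeish",133,166,98)
p("mug2",319,126,75);p("mug1",194,138,70);p("roller a",312,203,26);p("roller b",321,252,26)
p("paddle top",199,205,10);p("paddle end",198,303,15)
E
```

```text
hop [ 591.1 -244.3]
hop [ 628.  -426.7]
hop [ 462.3 -443.8]
hop [ 432.5 -265.8]
bat [614.4  23.8]
bowl rim c [614.3  31.8]
handle end [471.9   7.6]
handle st [546.4  19.5]
pad [448.3 373.9]
hingeish [586.3 329.7]
mug2 [ 694.3 -178.6]
mug1 [668.5 169.6]
roller a [ 485.2 -156.3]
roller b [ 348.4 -175. ]
paddle top [488.7 162.9]
paddle end [218.6 165.8]
```

View pics/crop.png

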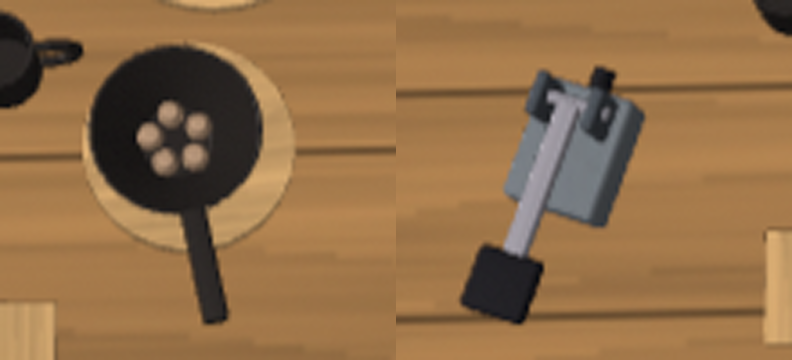

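The crop puts the bowl rim centre at (243.9,155.8), the handle end at (254.7,209.4), the bat at (247.5,160) and the pad centre at (114.4,218.6). The hopper measured 186 mm on one side where it should be 160, so the outer wall was probably included. I'll look closer.

Run:
```python
from h import *
I=cv2.imread("pics/top0.png");J=cv2.imread("pics/side0.png")
cv2.imwrite("pics/crop2.png",np.hstack([cv2.resize(I[130:230,340:440],(400,400),interpolation=cv2.INTER_CUBIC),cv2.resize(J[110:190,220:320],(400,400)[:1]+(320,),interpolation=cv2.INTER_CUBIC) if 0 else cv2.resize(J[100:200,220:320],(400,400),interpolation=cv2.INTER_CUBIC)]))
p=lambda k,u,v,z:print(k,back("top",u,v,z).round(1)[:2])
p("bat",247.5,160,20);p("bowl rim c",243.9,155.8,70);p("hend",254.7,209.4,71);p("pad",114.4,218.6,89)
p("stn hinge L",85+(540-396)/3.6,140+85/3.6,98);p("stn hinge R",85+(602-396)/3.6,140+105/3.6,98)
```

```text
bat [614.4  22.4]
bowl rim c [614.8  32.1]
hend [465.3   5.8]
pad [446.8 378.1]
stn hinge L [593.3 351.3]
stn hinge R [577.1 304.9]
```

View pics/crop2.png

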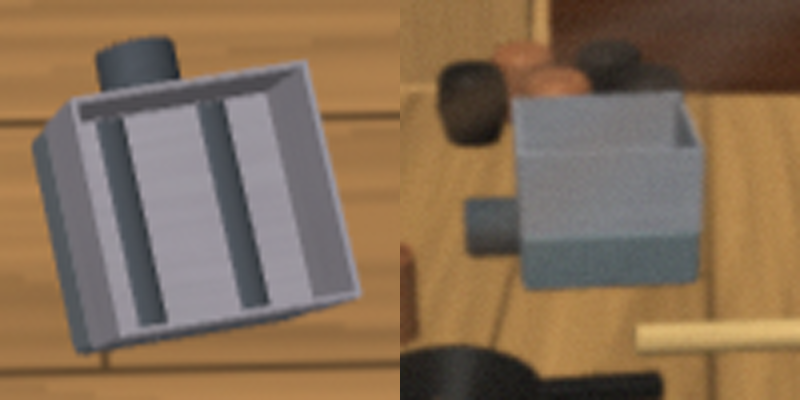

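Hopper rim corners from the crop: (358.8,155.5), (416.3,145.5), (430,204.3), (372.5,214.3). The left strip was the outer wall. The motor (+x) points up in the image, which is away from the robot.

Run:
```python
from h import *
c=np.array([back("top",u,v,130)[:2] for u,v in((358.8,155.5),(416.3,145.5),(430,204.3),(372.5,214.3))])
print(c.round(1),[np.linalg.norm(c[i]-c[i-1]).round(1) for i in range(4)],"centre",c.mean(0).round(1))
x=c[0]-c[3]+c[1]-c[2];print("yaw",np.degrees(np.arctan2(x[1],x[0])))
b=back("top",243.9,155.8,70)[:2];e=back("top",254.7,209.4,71)[:2];v=b-e;L=np.hypot(*v)
print("handle len",L,"yaw",np.degrees(np.arctan2(v[1],v[0])),"grip",b-v/L*122)
# check in side view
for P in([*b,70],[*e,71],[*c.mean(0),130],[446.8,378.1,89]):print(P,np.round(proj("side",P),1))
s=sense();print(R.from_quat(s["ee_rot"],scalar_first=True).as_matrix().round(3))
```

```text
[[ 594.6 -270.3]
 [ 618.5 -424. ]
 [ 461.4 -446.3]
 [ 438.8 -295.8]] [np.float64(157.9), np.float64(155.6), np.float64(158.6), np.float64(152.2)] centre [ 528.3 -359.1]
yaw 8.696539074660222
handle len 151.84445164684826 yaw 9.963520203927105 grip [494.68558615  10.98743988]
[np.float64(614.8455960483917), np.float64(32.09601685923532), 70] [231.9 196.7]
[np.float64(465.29124512669694), np.float64(5.8237193517350185), 71] [286.3 193.2]
[np.float64(528.3447726531954), np.float64(-359.113839883162), 130] [271.3 129.9]
[446.8, 378.1, 89] [292.2 282.7]
[[ 0.935  0.354 -0.   ]
 [ 0.354 -0.935  0.001]
 [ 0.    -0.001 -1.   ]]
```

Everything is consistent: hopper sides about 157 mm, handle length 151.8 mm, bowl yaw 10°, crusher yaw 8.7°. My plan is to pinch the handle with the tool down, translate, roll about the handle to pour, then reverse. First I move over towards the handle.

```bash
cat > to.py <<'E'
# usage: to.py x y z yaw tilt(deg about tool x)  -> shift (tool axes, units) and turn left
import sys; from h import *
s=sense();Rt=R.from_quat(s["ee_rot"],scalar_first=True)
print("t",round(s["time_s"],2),"pos",np.round(s["eef_pos"],1),"q",np.round(s["joints"],3).tolist(),"F",np.round(s["force"],1),"w",round(s["grip_width"],3),"gf",round(s["grip_force"],1))
print(Rt.as_matrix().round(3).tolist())
a=list(map(float,sys.argv[1:]))
if a:
    G=R.from_euler("z",a[3],degrees=True)*R.from_rotvec([np.pi,0,0])*R.from_rotvec([np.radians(a[4]),0,0])
    print("shift units",(Rt.inv().apply(np.array(a[:3])-s["eef_pos"])/25).round(2),"turn units",((Rt.inv()*G).as_rotvec(degrees=True)/8).round(2))
E
A='[[[0.4,-0.3,0,0,0,0,85],[0.8,-0.6,0,0,0,0,85],[0.8,-0.6,0,0,0,0,85],[0.8,-0.6,0,0,0,0,85],[0.8,-0.6,0,0,0,0,85],[0.8,-0.6,0,0,0,0,85],[0.8,-0.6,0,0,0,0,85],[0.8,-0.6,0,0,0,0,85]]]' ; unset A
python3 -m crank '[[[0.4,-0.3,0,0,0,0,85],[0.8,-0.6,0,0,0,0,85],[0.8,-0.6,0,0,0,0,85],[0.8,-0.6,0,0,0,0,85],[0.8,-0.6,0,0,0,0,85],[0.8,-0.6,0,0,0,0,85],[0.8,-0.6,0,0,0,0,85],[0.8,-0.6,0,0,0,0,85]]]' 120
python3 to.py 494.7 11 120 10 0
```

```text
time_s: 0.95
eef_pos: [286.9, -331.0, 231.2]
ee_rot: [-0.0, 0.984, 0.18, 0.0]
force: [-0.1, 0.2, 0.4]
grip_width: 0.998
grip_force: 0.0
t 0.95 pos [ 286.9 -331.   231.2] q [-1.126, 0.12, 1.74, 0.0, 1.282, 0.083] F [-0.1  0.2  0.4] w 0.998 gf 0.0
[[0.935, 0.354, 0.0], [0.354, -0.935, 0.0], [0.0, -0.0, -1.0]]
shift units [12.62 -9.85  4.45] turn units [-0.   -0.    1.34]
```

```bash
python3 -m crank '[[[0.8,-0.6,0,0,0,0,85],[0.8,-0.6,0,0,0,0,85],[0.8,-0.6,0,0,0,0,85],[0.8,-0.6,0,0,0,0,85],[0.8,-0.6,0,0,0,0,85],[0.8,-0.6,0,0,0,0,85],[0.8,-0.6,0,0,0,0,85],[0.8,-0.6,0,0,0,0,85]]]' >/dev/null
python3 -m crank '[[[0.8,-0.6,0,0,0,0,85],[0.8,-0.6,0.3,0,0,0,85],[0.8,-0.6,0.3,0,0,0,85],[0.8,-0.6,0.5,0,0,0,85],[0.8,-0.6,0.6,0,0,0,85],[0.8,-0.6,0.6,0,0,0,85],[0.8,-0.6,0.6,0,0,0.6,85],[0.4,-0.5,0.6,0,0,0.74,85]]]'
python3 to.py 494.7 11 43 10 0
python3 - <<'E'
from h import *
cv2.imwrite("pics/wrist1.png",capture("wrist"))
E
```

```text
time_s: 2.55
eef_pos: [493.6, 0.6, 143.1]
ee_rot: [-0.0, 0.996, 0.086, 0.0]
force: [0.1, -1.0, -0.1]
grip_width: 0.995
grip_force: 0.0
t 2.55 pos [493.6   0.6 143.1] q [-0.237, 0.336, 1.713, 0.0, 1.093, 1.162] F [ 0.1 -1.  -0.1] w 0.995 gf 0.0
[[0.985, 0.171, 0.0], [0.171, -0.985, 0.0], [0.0, -0.0, -1.0]]
shift units [ 0.12 -0.4   4.01] turn units [-0.   -0.   -0.02]
```

View pics/wrist1.png

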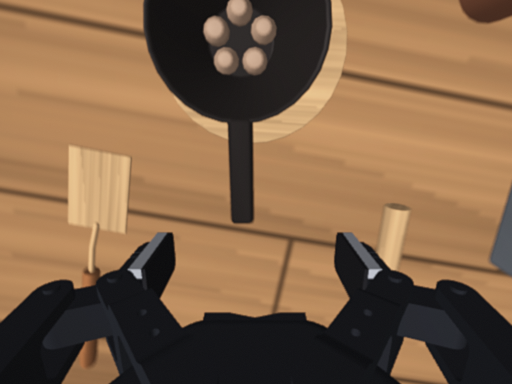

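The wrist view shows the handle upright in the picture at column ~241, 13 px left of centre. That is 10 mm, which agrees with the computed -0.4 shift. Next I descend and pinch.

```bash
python3 -m crank '[[[0.1,-0.4,0.2,0,0,0,85],[0,0,0.6,0,0,0,85],[0,0,0.8,0,0,0,85],[0,0,0.8,0,0,0,85],[0,0,0.8,0,0,0,85],[0,0,0.6,0,0,0,85],[0,0,0.2,0,0,0,60],[0,0,0,0,0,0,40]]]' >/dev/null
python3 to.py 494.7 11 43 10 0
python3 -m crank '[[[0,0,0,0,0,0,24],[0,0,0,0,0,0,15],[0,0,0,0,0,0,10],[0,0,0,0,0,0,10],[0,0,0,0,0,0,10],[0,0,0,0,0,0,10],[0,0,0,0,0,0,10],[0,0,0,0,0,0,10]]]' 120
python3 to.py
```

```text
t 3.4 pos [493.9   8.9  44. ] q [-0.22, 0.487, 1.798, -0.0, 0.857, 1.176] F [-0.3  0.4  0.7] w 0.688 gf 0.0
[[0.985, 0.175, -0.0], [0.175, -0.985, 0.0], [-0.0, -0.0, -1.0]]
shift units [ 0.04 -0.08  0.04] turn units [-0.    0.    0.01]
time_s: 4.2
eef_pos: [494.3, 8.9, 44.1]
ee_rot: [0.0, 0.996, 0.087, 0.0]
force: [-2.4, 0.4, 5.6]
grip_width: 0.213
grip_force: 116.9
t 4.2 pos [494.3   8.9  44.1] q [-0.219, 0.487, 1.798, -0.0, 0.856, 1.177] F [-2.4  0.4  5.6] w 0.213 gf 116.9
[[0.985, 0.174, 0.0], [0.174, -0.985, -0.0], [0.0, 0.0, -1.0]]
```

```bash
python3 -m crank '[[[0,0,-0.1,0,0,0,10],[0,0,-0.3,0,0,0,10],[0,0,-0.6,0,0,0,10],[0,0,-0.9,0,0,0,10],[0,0,-1,0,0,0,10],[0,0,-1,0,0,0,10],[0,0,-1,0,0,0,10],[0,0,-1,0,0,0,10]]]' >/dev/null
python3 -m crank '[[[0,0,-1,0,0,0,10],[0,0.2,-0.6,0,0,0,10],[0,0.4,-0.3,0,0,0,10],[0,0.6,0,0,0,0,10],[0,0.8,0,0,0,0,10],[0,0.9,0,0,0,0,10],[0,1,0,0,0,0,10],[0,1,0,0,0,0,10]]]' >/dev/null
python3 to.py 408 -378 235 9 0
python3 - <<'E'
from h import *
cv2.imwrite("pics/wrist2.png",capture("wrist"))
E
```

```text
t 5.8 pos [ 514.9 -113.6  237.3] q [-0.439, 0.315, 1.479, -0.0, 1.351, 0.957] F [ 0.8 -1.3 -4.1] w 0.208 gf 117.0
[[0.985, 0.173, -0.003], [0.173, -0.985, 0.001], [-0.003, -0.001, -1.0]]
shift units [-6.04  9.68  0.1 ] turn units [-0.01  0.02  0.12]
```

View pics/wrist2.png

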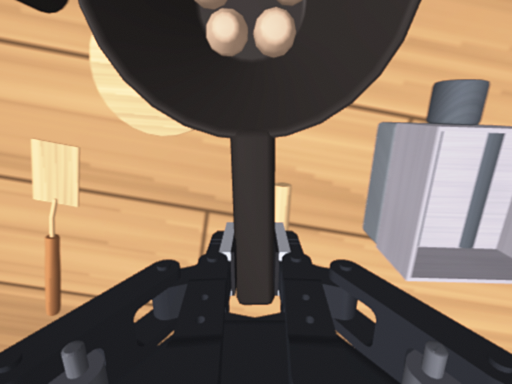

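The wrist view shows the handle pinched level between the pads, with the lumps still in the bowl and the hopper to the right. I go over the hopper and try a small roll to see which way the wrist turns.

```bash
python3 -m crank '[[[-0.4,1,0,0,0,0,10],[-0.6,1,0,0,0,0,10],[-0.7,1,0,0,0,0,10],[-0.7,1,0,0,0,0,10],[-0.7,1,0,0,0,0,10],[-0.7,1,0,0,0,0,10],[-0.7,1,0,0,0,0,10],[-0.6,0.9,0,0,0,0,10]]]' >/dev/null
python3 -m crank '[[[-0.5,0.8,0,0,0,0,10],[-0.3,0.6,0,0,0,0,10],[-0.1,0.3,0,0,0,0,10],[0,0,0,-0.3,0,0,10],[0,0,0,-0.6,0,0,10],[0,0,0,-0.6,0,0,10],[0,0,0,-0.3,0,0,10],[0,0,0,0,0,0,10]]]' >/dev/null
python3 to.py 408 -378 235 9 -85
```

```text
t 7.45 pos [ 409.6 -372.7  238.4] q [-0.894, 0.27, 1.557, -0.134, 1.098, 0.549] F [ 0.2  0.1 -3.3] w 0.208 gf 117.6
[[0.984, 0.17, 0.043], [0.176, -0.954, -0.244], [-0.0, 0.248, -0.969]]
shift units [-0.1   0.16  0.18] turn units [-8.83 -0.11  0.1 ]
```

Negative roll drives joint 4 negative, where the range is short. I'll fit a kinematic model from the readings so far, so I can choose a pour orientation that stays within the joint ranges.

```bash
cat > kin.py <<'E'
from h import *
D=[([-1.432,.313,1.498,0,1.331,-.223],[185.8,-490.8,230.8]),([-1.126,.12,1.74,0,1.282,.083],[286.9,-331,231.2]),([-.237,.336,1.713,0,1.093,1.162],[493.6,.6,143.1]),([-.22,.487,1.798,0,.857,1.176],[493.9,8.9,44]),([-.439,.315,1.479,0,1.351,.957],[514.9,-113.6,237.3]),([-.894,.27,1.557,-.134,1.098,.549],[409.6,-372.7,238.4])]
z=lambda a:R.from_euler("z",a);y=lambda a:R.from_euler("y",a)
C=z(np.pi/2)
def rots(q):
    a=z(q[0]);b=a*y(q[1]);c=b*y(q[2]);e=c*z(q[3])*y(q[4])*z(q[5])*C
    return a,b,c,e
def row(q):
    a,b,c,e=[r.as_matrix() for r in rots(q)]
    return np.column_stack([a[:,0],a[:,1],a[:,2],b[:,2],c[:,0],c[:,2],e[:,2]])
A=np.vstack([row(q) for q,_ in D]);P=np.hstack([p for _,p in D])
v=np.linalg.lstsq(A,P,rcond=1e-4)[0]
def fk(q): return row(q)@v, rots(q)[3]
if __name__=="__main__":
    print(v.round(1),np.abs(A@v-P).max().round(1),np.linalg.svd(A)[1].round(3))
    print(rots(D[-1][0])[3].as_matrix().round(3))
E
python3 kin.py
```

```text
[1.000e-01 1.163e+02 2.008e+02 4.399e+02 3.970e+01 3.974e+02 2.551e+02] 0.3 [4.845 3.5   2.45  0.346 0.306 0.191 0.131]
[[ 0.985  0.17   0.043]
 [ 0.175 -0.954 -0.244]
 [-0.     0.247 -0.969]]
```

```bash
cat > ik.py <<'E'
from kin import *
from scipy.optimize import least_squares
lo=np.array([-2.94,-.97,.19,-1.23,.02,-2.88])+.02;hi=np.array([2.94,2.17,2.56,4.37,3.11,2.88])-.02
def ik(p,G,q0):
    f=lambda q:np.r_[(fk(q)[0]-p)/100,(fk(q)[1].inv()*G).as_rotvec(),1e-4*(q-q0)]
    s=least_squares(f,np.clip(q0,lo,hi),bounds=(lo,hi));return s.x,np.abs(s.fun[:6]).max()
def G(yaw,roll): return R.from_euler("z",yaw,degrees=True)*R.from_rotvec([np.pi+np.radians(roll),0,0])
H=np.array([528.3,-359.1])
def pourgrip(yaw,roll,back=35,zg=215):
    a=np.radians(yaw);x=np.array([np.cos(a),np.sin(a)]);s=np.sign(roll)
    pd=s*np.array([np.sin(a),-np.cos(a)])   # bowl z goes here
    return np.r_[H-122*x-back*pd,zg]
if __name__=="__main__":
    for yaw,s in((9,1),(-81,1),(-60,1),(-110,1),(99,-1),(70,-1)):
        q=np.array(D[4][0]);print("yaw",yaw,"sign",s)
        for k in range(1,11):
            yy=9+(yaw-9)*k/10;g=pourgrip(yy,s,zg=240);g=(1-k/10)*np.array([410,-373,240])+k/10*g
            q,e=ik(g-[0,0,19],G(yy,0),q)
        print("  down",g.round(),q.round(2),round(e,4))
        for r in range(0,101,20):
            o=G(yaw,s*r);g=pourgrip(yaw,s,zg=240 if r<60 else 215);q,e=ik(g+o.apply([0,0,19]),o,q)
            if r%20==0:print("  ",r,q.round(2),round(e,4))
E
python3 ik.py
```

```text
yaw 9 sign 1
  down [ 402. -344.  240.] [-0.93  0.33  1.5   0.    1.31  0.49] 0.0
   0 [-0.93  0.33  1.5   0.    1.31  0.49] 0.0
   20 [-0.99  0.48  1.32  0.14  1.66  0.41] 0.0
   40 [-1.04  0.64  1.16  0.26  1.98  0.4 ] 0.0
   60 [-1.07  0.83  1.07  0.38  2.23  0.42] 0.0
   80 [-1.08  0.97  1.01  0.55  2.48  0.51] 0.0
   100 [-1.08  1.08  1.01  0.8   2.67  0.68] 0.0
yaw -81 sign 1
  down [ 544. -233.  240.] [-0.6   0.47  1.3   0.    1.37  2.38] 0.0
   0 [-0.6   0.47  1.3   0.    1.37  2.38] 0.0
   20 [-0.71  0.33  1.54  0.3   1.06  2.15] 0.0
   40 [-0.83  0.26  1.75  0.78  0.87  1.72] 0.0
   60 [-0.93  0.32  1.95  1.41  0.89  1.06] 0.0
   80 [-0.99  0.45  2.05  1.81  1.18  0.63] 0.0
   100 [-0.99  0.65  2.06  2.02  1.56  0.39] 0.0
yaw -60 sign 1
  down [ 498. -236.  240.] [-0.66  0.38  1.44  0.    1.33  1.96] 0.0
   0 [-0.66  0.38  1.44  0.    1.33  1.96] 0.0
   20 [-0.8   0.3   1.58  0.36  1.2   1.69] 0.0
   40 [-0.95  0.28  1.72  0.76  1.18  1.35] 0.0
   60 [-1.06  0.38  1.86  1.14  1.27  0.97] 0.0
   80 [-1.13  0.52  1.92  1.4   1.49  0.71] 0.0
   100 [-1.13  0.7   1.93  1.59  1.
[... 436 characters left out ...]
-0.84  0.89  0.58  0.    1.67 -1.  ] 0.0
   0 [-0.84  0.89  0.58  0.    1.67 -1.  ] 0.0
   20 [-0.94  0.74  0.9   0.32  1.35 -1.14] 0.0
   40 [-1.03  0.66  1.13  0.71  1.16 -1.42] 0.0
   60 [-1.11  0.69  1.32  1.18  1.11 -1.84] 0.0
   80 [-1.16  0.77  1.41  1.57  1.26 -2.16] 0.0
   100 [-1.16  0.9   1.42  1.87  1.5  -2.35] 0.0
yaw 70 sign -1
  down [ 519. -486.  240.] [-0.92  0.76  0.81  0.    1.56 -0.57] 0.0
   0 [-0.92  0.76  0.81  0.    1.56 -0.57] 0.0
   20 [-0.98  0.58  1.16  0.23  1.13 -0.71] 0.0
   40 [-1.06  0.48  1.44  0.64  0.77 -1.08] 0.0
   60 [-1.13  0.49  1.67  1.46  0.66 -1.88] 0.0
   80 [-1.17  0.58  1.78  2.04  0.93 -2.45] 0.0
   100 [-1.17  0.75  1.79  2.31  1.33 -2.7 ] 0.0
```

The model fits to 0.3 mm. Pouring with the tool yawed to -60° and a positive roll keeps every joint well inside its range. I level the bowl, move it, and yaw it there.

```bash
python3 -m crank '[[[0,0,0,0.4,0,0,10],[0,0,0,0.7,0,0,10],[0,0,0,0.7,0,0,10],[0.3,-0.3,0,0,0,0,10],[0.6,-0.6,0,0,0,0,10],[0.8,-0.9,0,0,0,0,10],[0.8,-0.9,0,0,0,0,10],[0.8,-0.9,0,0,0,0,10]]]' >/dev/null
python3 -m crank '[[[0.7,-0.7,0,0,0,0,10],[0.4,-0.5,0,0,0,0,10],[0,0,0,0,0,0.4,10],[0,0,0,0,0,0.7,10],[0,0,0,0,0,0.8,10],[0,0,0,0,0,0.9,10],[0,0,0,0,0,0.9,10],[0,0,0,0,0,0.9,10]]]' >/dev/null
python3 -m crank '[[[0,0,0,0,0,0.9,10],[0,0,0,0,0,0.9,10],[0,0,0,0,0,0.8,10],[0,0,0,0,0,0.7,10],[0,0,0,0,0,0.5,10],[0,0,0,0,0,0.2,10],[0,0,0,0,0,0,10],[0,0,0,0,0,0,10]]]' >/dev/null
python3 to.py 498 -236 235 -60 0
python3 - <<'E'
from ik import *
s=sense();q=s["joints"]
print(fk(q)[0].round(1))
# rows needed from the current pose: pure roll steps, with TCP path for grip axis fixed
for r in(30,60,75,90,100):
    o=G(-60,r);g=pourgrip(-60,1,zg=218);t=g+o.apply([0,0,19]);q,e=ik(t,o,q);print(r,t.round(),q.round(2),round(e,3))
E
```

```text
t 9.85 pos [ 496.9 -236.7  238.8] q [-0.658, 0.364, 1.407, 0.0, 1.37, 1.938] F [ 0.5 -1.1 -3.2] w 0.211 gf 117.6
[[0.519, -0.855, 0.0], [-0.855, -0.519, 0.0], [-0.0, -0.0, -1.0]]
shift units [-0.   -0.05  0.15] turn units [-0.    0.    0.16]
[ 497.1 -236.8  238.7]
30 [ 506. -231.  202.] [-0.88  0.31  1.68  0.58  1.13  1.49] 0.0
60 [ 512. -228.  208.] [-1.06  0.37  1.85  1.13  1.27  0.98] 0.0
75 [ 514. -227.  213.] [-1.12  0.47  1.91  1.34  1.43  0.77] 0.0
90 [ 514. -226.  218.] [-1.14  0.6   1.93  1.5   1.62  0.62] 0.0
100 [ 514. -227.  221.] [-1.13  0.69  1.93  1.59  1.76  0.54] 0.0
```

```bash
python3 -m crank '[[[0,-0.3,0.3,0,0,0,10],[0,-0.5,0.5,0.3,0,0,10],[0,0,0,0.6,0,0,10],[0,0,0,0.9,0,0,10],[0,0,0,0.9,0,0,10],[0,0,0,0.8,0,0,10],[0,0,0,0.6,0,0,10],[0,0,0,0.5,0,0,10]]]' >/dev/null
python3 to.py 514 -226 218 -60 100
python3 -m crank '[[[0,0,0,0.5,0,0,10],[0,0,0,0.5,0,0,10],[0,0,0,0.5,0,0,10],[0,0,0,0.5,0,0,10],[0,0,0,0.5,0,0,10],[0,0,0,0.5,0,0,10],[0,0,0,0.5,0,0,10],[0,0,0,0.5,0,0,10]]]' >/dev/null
python3 to.py 514 -226 218 -60 100
```

```text
t 10.65 pos [ 513.8 -226.6  218.3] q [-0.914, 0.299, 1.694, 0.705, 1.171, 1.392] F [ 0.5 -0.6 -4.2] w 0.213 gf 117.6
[[0.518, -0.684, 0.514], [-0.856, -0.414, 0.311], [-0.0, -0.601, -0.799]]
shift units [-0.02 -0.01  0.02] turn units [7.88 0.14 0.06]
t 11.45 pos [ 514.1 -226.5  218.1] q [-1.096, 0.422, 1.869, 1.245, 1.381, 0.869] F [-0.6  0.4 -3.7] w 0.207 gf 117.8
[[0.518, -0.309, 0.798], [-0.856, -0.187, 0.483], [-0.0, -0.933, -0.361]]
shift units [-0.02  0.    0.01] turn units [3.89 0.15 0.01]
```

```bash
python3 -m crank '[[[0,0,0,0.6,0,0,10],[0,0,0,0.6,0,0,10],[0,0,0,0.6,0,0,10],[0,0,0,0.6,0,0,10],[0,0,0,0.6,0,0,10],[0,0,0,0.4,0,0,10],[0,0,0,0.3,0,0,10],[0,0,0,0,0,0,10]]]' >/dev/null
python3 to.py 514 -226 218 -60 100
python3 - <<'E'
from h import *
a=capture("top");b=capture("side")
cv2.imwrite("pics/pour.png",np.hstack([cv2.resize(a[120:240,330:450],(400,400),interpolation=cv2.INTER_CUBIC),cv2.resize(b[80:200,200:320],(400,400),interpolation=cv2.INTER_CUBIC)]))
E
```

```text
t 12.25 pos [ 514.4 -226.2  217.2] q [-1.127, 0.687, 1.911, 1.56, 1.747, 0.553] F [ 0.6 -0.4 -2.6] w 0.21 gf 118.1
[[0.518, 0.122, 0.846], [-0.855, 0.077, 0.513], [-0.003, -0.989, 0.145]]
shift units [-0.02 -0.03 -0.  ] turn units [ 0.21  0.15 -0.04]
```

View pics/pour.png

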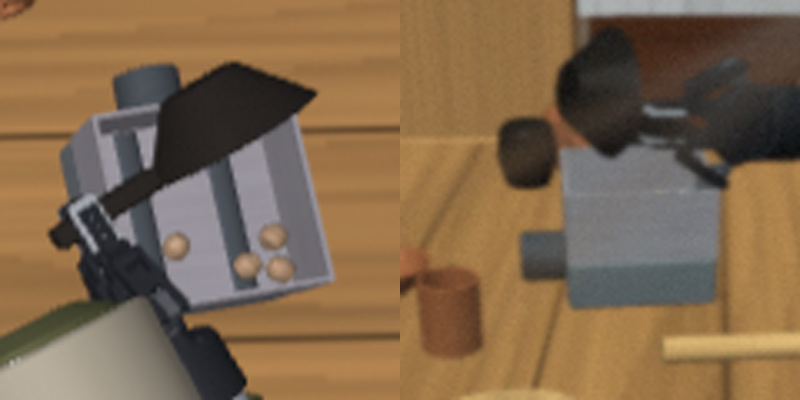

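The top view shows four lumps on the hopper floor at about (175,245), (247,265), (273,236) and (280,268) in the crop. The fifth is hidden. I tilt a little more and look into the bowl with the wrist camera.

```bash
python3 -m crank '[[[0,0,0,0.5,0,0,10],[0,0,0,0.5,0,0,10],[0,0,0,0.2,0,0,10],[0,0,0,0,0,0,10],[0,0,0,0,0,0,10],[0,0,0,0,0,0,10],[0,0,0,0,0,0,10],[0,0,0,0,0,0,10]]]'
python3 - <<'E'
from h import *
a=capture("wrist");b=capture("top")
cv2.imwrite("pics/pour2.png",np.hstack([cv2.resize(a,(470,352)),cv2.resize(b[130:230,340:430],(317,352),interpolation=cv2.INTER_CUBIC)]))
E
```

```text
time_s: 13.15
eef_pos: [514.0, -226.5, 219.0]
ee_rot: [0.705, -0.512, 0.288, -0.397]
force: [-0.1, -0.5, -2.5]
grip_width: 0.211
grip_force: 118.2
```

View pics/pour2.png

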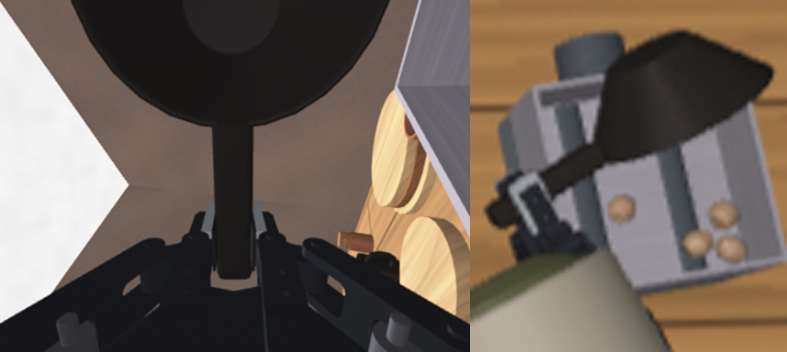

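The visible part of the bowl is empty, and the fifth lump is probably under the bowl. I keep it tipped, slide it aside and count the lumps by colour.

```bash
python3 -m crank '[[[0.3,0,0,0,0,0,10],[0.6,0,0,0,0,0,10],[0.6,0,0,0,0,0,10],[0.6,0,0,0,0,0,10],[0.6,0,0,0,0,0,10],[0.6,0,0,0,0,0,10],[0.4,0,0,0,0,0,10],[0.2,0,0,0,0,0,10]]]'
cat > count.py <<'E'
from h import *
b=capture("top");cv2.imwrite("pics/cnt.png",b)
I=b.astype(int);ref=I[130:230,340:440]
m=((ref[...,2]-ref[...,0]>22)&(ref[...,2]>90)).astype(np.uint8)
c=np.array([back("top",u,v,130)[:2] for u,v in((358.8,155.5),(416.3,145.5),(430,204.3),(372.5,214.3))])
poly=np.array([(18.8+5,25.5+3),(76.3-2,15.5+3),(90-3,74.3-3),(32.5+3,84.3-3)],np.int32)
k=np.zeros_like(m);cv2.fillConvexPoly(k,poly,1);m=m*k
n,l,st,ce=cv2.connectedComponentsWithStats(m)
for i in range(1,n):
    if st[i,4]>5:
        u,v=ce[i]+[340,130];print("px",(round(u,1),round(v,1)),"area",st[i,4],"rgb",ref[int(ce[i][1]),int(ce[i][0])][::-1],back("top",u,v,70).round()[:2])
E
python3 count.py
```

```text
time_s: 14.05
eef_pos: [564.9, -310.6, 218.7]
ee_rot: [0.705, -0.512, 0.288, -0.397]
force: [0.3, 1.0, -2.7]
grip_width: 0.21
grip_force: 123.9
px (np.float64(378.9), np.float64(160.0)) area 26 rgb [169 140 115] [ 595. -340.]
px (np.float64(382.4), np.float64(189.4)) area 45 rgb [181 148 120] [ 513. -344.]
px (np.float64(375.6), np.float64(206.9)) area 31 rgb [154 146 132] [ 465. -322.]
```

The fifth lump shows at (379,160), about (595,-340), on the floor inside the hopper by the +x wall. With the four seen earlier that makes all five. I swing back.

```bash
python3 -m crank '[[[-0.3,0,0,0,0,0,10],[-0.6,0,0,0,0,0,10],[-0.6,0,0,0,0,0,10],[-0.6,0,0,0,0,0,10],[-0.6,0,0,0,0,0,10],[-0.6,0,0,0,0,0,10],[-0.4,0,0,-0.3,0,0,10],[-0.2,0,0,-0.6,0,0,10]]]' >/dev/null
python3 -m crank '[[[0,0,0,-0.9,0,0,10],[0,0,0,-0.9,0,0,10],[0,0,0,-0.9,0,0,10],[0,0,0,-0.9,0,0,10],[0,0,0,-0.9,0,0,10],[0,0,0,-0.9,0,0,10],[0,0,0,-0.9,0,0,10],[0,0,0,-0.9,0,0,10]]]' >/dev/null
python3 -m crank '[[[0,0,0,-0.9,0,0,10],[0,0,0,-0.9,0,0,10],[0,0,0,-0.9,0,0,10],[0,0,0,-0.9,0,0,10],[0,0,0,-0.9,0,0,10],[0,0,0,-0.7,0,0,10],[0,0,-0.4,-0.4,0,0,10],[0,0,-0.4,0,0,0,10]]]' >/dev/null
python3 to.py 514 -226 239 10 0; python3 count.py
```

```text
t 16.5 pos [ 513.5 -224.7  238.2] q [-0.61, 0.399, 1.36, -0.026, 1.399, 1.989] F [ 0.6 -1.  -2.2] w 0.212 gf 123.6
[[0.521, -0.853, -0.028], [-0.854, -0.521, -0.012], [-0.004, 0.03, -1.0]]
shift units [ 0.06  0.01 -0.03] turn units [ 0.17  0.15 -8.58]
px (np.float64(393.0), np.float64(158.8)) area 463 rgb [170 161 145] [ 598. -379.]
px (np.float64(400.5), np.float64(183.0)) area 593 rgb [162 153 138] [ 529. -395.]
px (np.float64(370.1), np.float64(171.3)) area 43 rgb [168 159 143] [ 564. -314.]
px (np.float64(380.6), np.float64(189.1)) area 49 rgb [153 145 130] [ 514. -339.]
px (np.float64(411.5), np.float64(190.5)) area 52 rgb [178 145 118] [ 508. -423.]
px (np.float64(404.4), np.float64(198.5)) area 49 rgb [187 154 128] [ 486. -402.]
px (np.float64(413.9), np.float64(200.2)) area 49 rgb [182 149 121] [ 481. -428.]
```

```bash
python3 -m crank '[[[0,0,0,0.2,0,-0.4,10],[0,0,0,0,0.1,-0.8,10],[0,0,0,0,0,-0.9,10],[0,0,0,0,0,-0.9,10],[0,0,0,0,0,-0.9,10],[0,0,0,0,0,-0.9,10],[0,0,0,0,0,-0.9,10],[0,0,0,0,0,-0.9,10]]]' >/dev/null
python3 -m crank '[[[0,0,0,0,0,-0.9,10],[0,0,0,0,0,-0.7,10],[0,0,0,0,0,-0.3,10],[0,-0.3,0,0,0,0,10],[0.1,-0.6,0,0,0,0,10],[0.1,-0.9,0,0,0,0,10],[0.1,-0.9,0,0,0,0,10],[0.1,-0.9,0,0,0,0,10]]]' >/dev/null
python3 -m crank '[[[0.1,-0.9,0,0,0,0,10],[0.1,-0.9,0,0,0,0,10],[0.1,-0.9,0,0,0,0,10],[0.1,-0.9,0,0,0,0,10],[0.1,-0.8,0,0,0,0,10],[0.1,-0.7,0,0,0,0,10],[0,-0.5,0,0,0,0,10],[0,-0.2,0,0,0,0,10]]]' >/dev/null
python3 to.py 494.3 8.9 44.1 10 0
python3 - <<'E'
from h import *
a=capture("wrist");b=capture("side")
cv2.imwrite("pics/ret.png",np.hstack([cv2.resize(a,(400,300)),cv2.resize(b[100:250,150:350],(400,300),interpolation=cv2.INTER_CUBIC)]))
E
```

```text
t 18.95 pos [500.4  11.  236.3] q [-0.208, 0.251, 1.567, -0.008, 1.314, 1.203] F [-0.6  0.1 -3.3] w 0.205 gf 123.8
[[0.987, 0.161, 0.008], [0.161, -0.987, -0.01], [0.006, 0.011, -1.0]]
shift units [-0.3  -0.04  7.68] turn units [ 0.08 -0.04 -0.09]
```

View pics/ret.png

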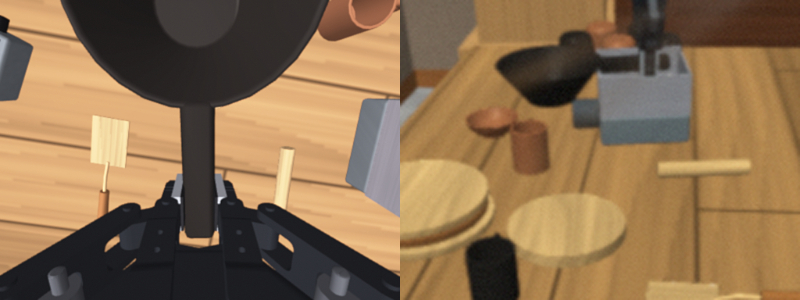

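The bowl hangs empty and level, and the board is bare and ready. I lower it onto the board.

```bash
python3 -m crank '[[[-0.3,0,0.4,0.1,0,-0.1,10],[0,0,0.8,0,0,0,10],[0,0,1,0,0,0,10],[0,0,1,0,0,0,10],[0,0,1,0,0,0,10],[0,0,1,0,0,0,10],[0,0,0.8,0,0,0,10],[0,0,0.5,0,0,0,10]]]' >/dev/null
python3 -m crank '[[[0,0,0.4,0,0,0,10],[0,0,0.2,0,0,0,10],[0,0,0.1,0,0,0,10],[0,0,0.1,0,0,0,10],[0,0,0.1,0,0,0,10],[0,0,0,0,0,0,10],[0,0,0,0,0,0,10],[0,0,0,0,0,0,10]]]' >/dev/null
python3 to.py 494.3 8.9 44.1 10 0
```

```text
t 20.65 pos [494.9   8.8  51.4] q [-0.222, 0.473, 1.796, 0.006, 0.868, 1.17] F [ 0.3 -0.2 -2.8] w 0.208 gf 123.7
[[0.985, 0.174, 0.006], [0.174, -0.985, 0.003], [0.007, -0.002, -1.0]]
shift units [-0.02 -0.01  0.29] turn units [-0.02 -0.05  0.  ]
```

```bash
python3 -m crank '[[[0,0,0.1,0,0,0,10],[0,0,0.1,0,0,0,10],[0,0,0.05,0,0,0,10],[0,0,0.05,0,0,0,10],[0,0,0,0,0,0,10],[0,0,0,0,0,0,10],[0,0,0,0,0,0,10],[0,0,0,0,0,0,10]]]' 
python3 to.py
```

```text
time_s: 21.45
eef_pos: [494.8, 8.8, 43.8]
ee_rot: [-0.001, 0.996, 0.087, 0.003]
force: [-5.1, -0.7, 5.2]
grip_width: 0.212
grip_force: 124.7
t 21.45 pos [494.8   8.8  43.8] q [-0.222, 0.486, 1.8, 0.006, 0.85, 1.17] F [-5.1 -0.7  5.2] w 0.212 gf 124.7
[[0.985, 0.174, 0.006], [0.174, -0.985, 0.003], [0.006, -0.002, -1.0]]
```

Contact is at the same height and force as the original grasp. I release, rise and check.

```bash
python3 -m crank '[[[0,0,0,0,0,0,25],[0,0,0,0,0,0,40],[0,0,0,0,0,0,60],[0,0,0,0,0,0,80],[0,0,0,0,0,0,85],[0,0,0,0,0,0,85],[0,0,0,0,0,0,85],[0,0,-0.3,0,0,0,85]]]' 
python3 -m crank '[[[0,0,-0.6,0,0,0,85],[0,0,-0.9,0,0,0,85],[0,0,-1,0,0,0,85],[0,0,-1,0,0,0,85],[0,0,-1,0,0,0,85],[0,0,-1,0,0,0,85],[0,0,-0.6,0,0,0,85],[0,0,-0.3,0,0,0,85]]]' 
python3 to.py 446.8 378.1 120 18 0
python3 - <<'E'
from h import *
a=capture("top");b=capture("side")
cv2.imwrite("pics/top9.png",a)
cv2.imwrite("pics/set.png",np.hstack([cv2.resize(a[110:240,80:440],(480,173)) if 0 else cv2.resize(a[90:240,200:440],(480,300),interpolation=cv2.INTER_CUBIC),cv2.resize(b[150:270,180:300],(300,300),interpolation=cv2.INTER_CUBIC)]))
E
```

```text
time_s: 22.25
eef_pos: [494.3, 8.9, 50.8]
ee_rot: [-0.002, 0.996, 0.087, 0.002]
force: [-0.3, -0.3, 0.3]
grip_width: 0.997
grip_force: 0.0
time_s: 23.05
eef_pos: [494.2, 8.2, 213.0]
ee_rot: [-0.001, 0.996, 0.087, 0.004]
force: [-0.7, 0.8, -0.3]
grip_width: 0.995
grip_force: 0.0
t 23.05 pos [494.2   8.2 213. ] q [-0.223, 0.256, 1.623, 0.005, 1.256, 1.171] F [-0.7  0.8 -0.3] w 0.995 gf 0.0
[[0.985, 0.174, 0.008], [0.174, -0.985, 0.003], [0.009, -0.001, -1.0]]
shift units [  0.67 -14.89   3.75] turn units [-0.01 -0.06 -1.  ]
```

View pics/set.png

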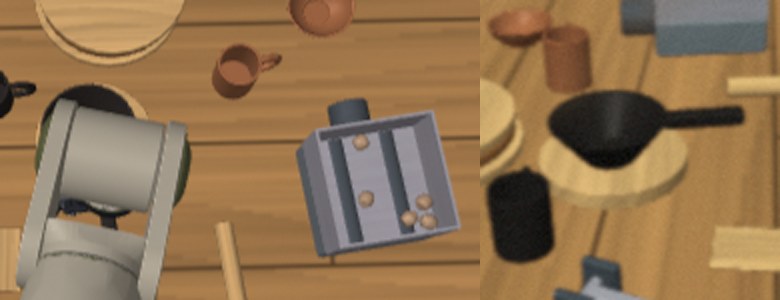

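The picture shows all five lumps in the hopper and the bowl upright on its board. Next is the lever: I go above the pad with the fingers shut.

```bash
python3 -m crank '[[[0,-0.4,0,0,0,0,60],[0,-0.7,0,0,0,0,30],[0.1,-1,0,0,0,0,0],[0.1,-1,0,0,0,0,0],[0.1,-1,0,0,0,0,0],[0.1,-1,0,0,0,0,0],[0.1,-1,0,0,0,0,0],[0.1,-1,0,0,0,0,0]]]' 40 >/dev/null
python3 -m crank '[[[0,-1,0,0,0,0,0],[0,-1,0,0,0,0,0],[0,-1,0,0,0,0,0],[0,-1,0,0,0,0,0],[0,-1,0,0,0,0,0],[0,-1,0,0,0,0,0],[0,-0.9,0,0,0,0,0],[0,-0.6,0,0,0,0,0]]]' >/dev/null
python3 -m crank '[[[0,-0.3,0.4,0,0,0,0],[0,0,0.7,0,0,0,0],[0,0,0.8,0,0,0,0],[0,0,0.7,0,0,-0.3,0],[0,0,0.5,0,0,-0.5,0],[0,0,0.3,0,0,-0.2,0],[0,0,0.1,0,0,0,0],[0,0,0,0,0,0,0]]]' >/dev/null
python3 to.py 446.8 378.1 89 18 0
```

```text
t 25.55 pos [444.4 377.8 124.5] q [0.504, 0.535, 1.46, 0.0, 1.14, 1.762] F [-0.  -0.1 -0.1] w 0.002 gf 0.0
[[0.951, 0.308, 0.006], [0.308, -0.951, 0.003], [0.006, -0.001, -1.0]]
shift units [0.09 0.02 1.42] turn units [-0.01 -0.04 -0.01]
```

```bash
python3 -m crank '[[[0.1,0,0.3,0,0,0,0],[0,0,0.4,0,0,0,0],[0,0,0.3,0,0,0,0],[0,0,0.2,0,0,0,0],[0,0,0,0,0,0,0],[0,0,0,0,0,0,0],[0,0,0,0,0,0,0],[0,0,0,0,0,0,0]]]' >/dev/null
python3 to.py
python3 -m crank '[[[0,0,0.1,0,0,0,0],[0,0,0.1,0,0,0,0],[0,0,0.1,0,0,0,0],[0,0,0.1,0,0,0,0],[0,0,0,0,0,0,0],[0,0,0,0,0,0,0],[0,0,0,0,0,0,0],[0,0,0,0,0,0,0]]]' >/dev/null
python3 to.py 446.8 378.1 67 18 0
```

```text
t 26.35 pos [447. 379.  95.] q [0.503, 0.575, 1.479, 0.0, 1.08, 1.76] F [ 0.3 -0.1  0.3] w 0.003 gf 0.0
[[0.951, 0.309, 0.006], [0.309, -0.951, 0.004], [0.007, -0.002, -1.0]]
t 27.15 pos [446.8 378.9  84.7] q [0.503, 0.588, 1.488, 0.0, 1.059, 1.76] F [-3.1 -0.5  3.9] w 0.001 gf 2.2
[[0.951, 0.309, 0.006], [0.309, -0.951, 0.003], [0.006, -0.002, -1.0]]
shift units [-0.02  0.03  0.71] turn units [-0.01 -0.05  0.  ]
```

```bash
python3 -m crank '[[[0,0,0.1,0,0,0,0],[0,0,0.15,0,0,0,0],[0,0,0.15,0,0,0,0],[0,0,0.15,0,0,0,0],[0,0,0.1,0,0,0,0],[0,0,0,0,0,0,0],[0,0,0,0,0,0,0],[0,0,0,0,0,0,0]]]' >/dev/null
python3 to.py 446.8 378.1 68 18 0
python3 -m crank '[[[0,0,0,0,0,0,0],[0,0,0,0,0,0,0],[0,0,0,0,0,0,0],[0,0,0,0,0,0,0],[0,0,0,0,0,0,0],[0,0,0,0,0,0,0],[0,0,0,0,0,0,0],[0,0,0,0,0,0,0]]]' >/dev/null
python3 to.py 446.8 378.1 68 18 0
```

```text
t 27.95 pos [447.4 378.9  68.7] q [0.503, 0.61, 1.499, -0.0, 1.026, 1.76] F [-3.3 -1.   7.4] w -0.001 gf 3.8
[[0.951, 0.309, 0.007], [0.309, -0.951, 0.003], [0.007, -0.001, -1.0]]
shift units [-0.03  0.02  0.03] turn units [-0.01 -0.05  0.  ]
t 28.75 pos [447.4 378.9  68.8] q [0.503, 0.61, 1.499, -0.0, 1.026, 1.76] F [-2.9 -1.7  7.5] w 0.002 gf 3.8
[[0.951, 0.309, 0.007], [0.309, -0.951, 0.004], [0.007, -0.001, -1.0]]
shift units [-0.03  0.02  0.03] turn units [-0.01 -0.05  0.  ]
```

The lever is steady at pad height 68.8 mm with 7.5 N, which matches half travel. I check the lumps, bowl and bystanders numerically, then hand in.

```bash
python3 count.py
python3 - <<'E'
from h import *
a=cv2.imread("pics/cnt.png").astype(int);b=cv2.imread("pics/top0.png").astype(int)
for n,(x0,y0,x1,y1) in dict(bowl=(212,125,278,215),mug1=(180,120,216,152),mug2=(305,108,342,140),roller=(303,195,330,258),paddle=(184,200,213,306)).items():
    print(n,"mean |diff|",np.abs(a-b)[y0:y1,x0:x1].mean().round(1))
E
```

```text
px (np.float64(380.1), np.float64(160.6)) area 47 rgb [190 157 128] [ 593. -343.]
px (np.float64(382.6), np.float64(189.0)) area 48 rgb [189 154 124] [ 514. -345.]
px (np.float64(411.5), np.float64(190.5)) area 52 rgb [189 155 126] [ 508. -423.]
px (np.float64(404.4), np.float64(198.5)) area 51 rgb [198 164 136] [ 486. -402.]
px (np.float64(413.9), np.float64(200.2)) area 49 rgb [194 160 130] [ 481. -428.]
bowl mean |diff| 7.2
mug1 mean |diff| 1.9
mug2 mean |diff| 2.4
roller mean |diff| 2.8
paddle mean |diff| 2.8
```

```bash
python3 -c "
from rig import *
print(finish_job())"
```

```text
the job is handed in; nothing more can be done
None
```

The job is handed in: all five lumps are in the hopper, the empty bowl stands upright on its board, and the gripper is holding the lever at about half travel (68.8 mm at the fingertips, 7.5 N); the bystanders look unmoved, and no verdict was returned.

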